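# Stack the matching well plate on the nested one

## Robot

A 7-joint arm with a two-finger parallel gripper is mounted at the origin on a cart in front of the work surface, level with it; the furniture and walls round the work are solid. World frame = base frame: x ahead of the robot, y to its left, z up, the work surface at z = 0. Lengths are in m, angles in degrees, forces in N, time in s.
With the tool pointing down it reaches from about 0.425 to 0.925 m from the base axis. Payload 6.8 kg.
Tool frame: the origin (TCP) lies at the centre of the arm's flange, where the gripper is bolted on; the fingertips stand 173 mm ahead of it and the grasp point (between the pads) lies ahead of it (grip_depth is the x of the grasp point in the tool frame, in m); x points along the fingers, z is the direction in which the jaws open and shut, and the axes are right-handed (so a half turn about x gives the same grasp; the last joint's range is limited). The gripper opens to 85 mm and grips with 20 to 120 N. Pads are 22 mm wide; open, the fingers measure 114 mm over their backs; the gripper's body (76 mm by 85 mm) begins 54 mm behind the grasp point. The pads swing forward as they close: fully open they stand 13 mm farther back than shut.
Start: joints at [70.812, 27.33, 1.283, 89.118, -0.659, 63.558, -4.761], TCP at [0.152, -0.658, 0.405] pointing down, gripper open.
Joint ranges: [-169.35, 169.35], [-19.33, 120.38], [-80.79, 83.38], [13.8, 139.57], [-78.32, 258.32], [9.67, 109.79], [-169.56, 169.56]. Speed limits (degrees/s): [136.94, 136.94, 180, 180, 180, 180, 180].

## Interface

Orientations are given as a 3x3 rotation matrix whose columns are the frame's x, y, z axes.
In Python, from workcell import move_ptp, move_straight, goto_joints, gripper_to, dwell, ik, capture, MotionError, finish_job, current_t, current_qpos, current_joint_vel, current_effort, current_tcp_pos, current_tcp_rot, current_contact_force, current_wrist_torque, current_width, grip_depth gives the robot as it stands. The module is installed in compiled form; this text tells all that it offers. Calls block until the motion is done:
- move_ptp(position, orientation): joint-space move of the TCP to a pose.
- move_straight(position, attitude=None, rate=0.15): straight line of the TCP; attitude=None keeps the orientation; rate is the mean speed in m/s.
- goto_joints(angles): joint-space move.
- gripper_to(opening, squeeze=None): finger opening in m; squeeze is the grip in N (None keeps the last); returns when the fingers have stopped.
- dwell(seconds).
- ik(position, orientation): joint angles nearest the present ones, or None.
- capture(name): name is "side" or "top" or "wrist"; returns a dict with "pixels" (480x640x3 uint8, blue, green, red), "camera_matrix" (3x3 intrinsics, pixels), "extrinsics" (4x4, takes a point from camera to world coordinates). Camera axes: x right, y down, z forward; pixel columns grow to the right and rows downward; lengths in m; the calibration is good to about 2 mm. A picture is of the moment at which its call begins. There is no depth.
A pose or a line that the arm cannot do raises MotionError and nothing moves.
- finish_job(): hands the job in, once; it reports no verdict.
Readings, each from a call of its own:
- current_t(): time.
- current_qpos(): joint angles.
- current_joint_vel(): joint speeds.
- current_effort(): joint torques, N m.
- current_tcp_pos(): TCP position.
- current_tcp_rot(): TCP orientation.
- current_contact_force(): force on the tool from outside, world axes, zero at the start.
- current_wrist_torque(): the same for the moment, N m.
- current_width(): finger opening in m.
Only numpy, scipy, OpenCV 4.12 (cv2) and the standard library are available. Lean on these libraries where they do the work, as an engineer would, in place of code of your own. Each camera call takes 0.05 s, during which the arm holds its last target. There are 200 camera calls.

## Task

Two white well plates lie loose on the bench and a third is fixed on an aluminium nest. Pick up the loose plate whose corners match the nested plate (only the two corners of one end cut off, not all four), and stack it squarely on top of the nested plate with the cut corners at the same end, so that its skirt drops fully home over the raised well deck below. Leave it there and leave the plate with four cut corners where it lies.

Things in the scene. Friction and masses are not known exactly. Their poses are not given: they have to be found in the camera images.
- plate_center (a point): Loose white plate to stack, 100 (x) x 60 (y) x 38 mm high, 80 g; the two corners at its +x end are cut off, 15 mm a side. Point: its centre, 19 mm above its underside; z up. Upright skirt walls, full width, up to 22 mm: grasp these across the 60 mm width at mid-length. Above, the well deck slopes in to 76 x 36 mm. The skirt is hollow underneath, walls 2.5 mm, open 18 mm deep.
- stack_center (a point): Same plate, fixed on a fixed aluminium nest 124 x 78 x 12 mm. Point: this plate's centre, 31 mm above the bench; +x to its end with two cut corners, z up. Ledge 3 mm, top 19 mm above the point. A stacked plate's skirt rests on the ledge: its centre is 22 mm above this point, x the same way. The sloping deck guides a skirt up to 7 mm off centre; final play 1.5 mm a side.
- other_center (a point): Loose plate to leave alone: same white plastic and size (100 x 60 x 38 mm), but all four corners are cut off, so it does not fit. Point: its centre, 19 mm above its underside; x along its length, z up.

How it is judged (in metres and radians):
At the end, for the whole second after the job is handed in: The plate with two cut corners sits home on the nested plate: centres within 10 mm in plan, 22 mm apart in height within 3 mm (wrong way round it stays high and tilted), long sides parallel within 10 degrees, level within 3.4 degrees; the four-cut plate is within 30 mm of where it lay (horizontal distance between plate_center and stack_center below 0.01 m and z of plate_center in the frame of stack_center between 0.019 and 0.025 m and angle between the x axis of plate_center and the x axis of stack_center, either way round below 0.18 rad and angle between plate_center's own z axis and vertical below 0.06 rad and distance of other_center from where it was at the start of the episode below 0.03 m); the robot touches nothing.
It fails at once if the plate with four cut corners was picked up or shoved (moved more than 30 mm) (distance of other_center from where it was at the start of the episode above 0.03 m).
It also fails if it takes over 32 s, if anything falls off the work surface, if the arm or the gripper's body presses on something with over 40 N, if the wrist force passes 120 N, or if a joint passes its speed limit or range.

## Working session

There is one attempt and no reset: what is moved stays moved. The work goes in short steps, each a Python script; the robot and the scene stay as the last script left them, time stands still between calls to the robot, and variables do not carry over. Pictures are saved under pics/ and viewed, about 8 in all and at most 12, crops included, and the job is handed in when it is done.

```bash
mkdir -p pics
python3 - <<'E'
from workcell import *
import cv2, numpy as np
for n in ("top","side"):
    c=capture(n); cv2.imwrite(f"pics/{n}0.png",c["pixels"]); np.savez(f"pics/{n}0.npz",**c)
    print(n,c["camera_matrix"].round(1).tolist(),c["extrinsics"].round(3).tolist())
print(grip_depth if not callable(grip_depth) else grip_depth(),current_t(),current_tcp_rot(),current_width())
E
```

```text
top [[520.0, 0.0, 319.1], [0.0, 520.0, 249.4], [0.0, 0.0, 1.0]] [[0.003, -0.98, 0.198, 0.399], [-1.0, -0.005, -0.006, -0.306], [0.007, -0.198, -0.98, 0.903], [0.0, 0.0, 0.0, 1.0]]
side [[547.2, 0.0, 319.7], [0.0, 547.2, 234.3], [0.0, 0.0, 1.0]] [[0.993, -0.059, 0.099, 0.471], [-0.114, -0.618, 0.778, -0.969], [0.015, -0.784, -0.62, 0.586], [0.0, 0.0, 0.0, 1.0]]
0.1547 0.1 [[-5.01000569e-04  9.74398721e-01  2.24826336e-01]
 [ 1.55661746e-03  2.24826852e-01 -9.74397488e-01]
 [-9.99998663e-01 -1.38205095e-04 -1.62940445e-03]] 0.08525991675106227
```

View pics/top0.png

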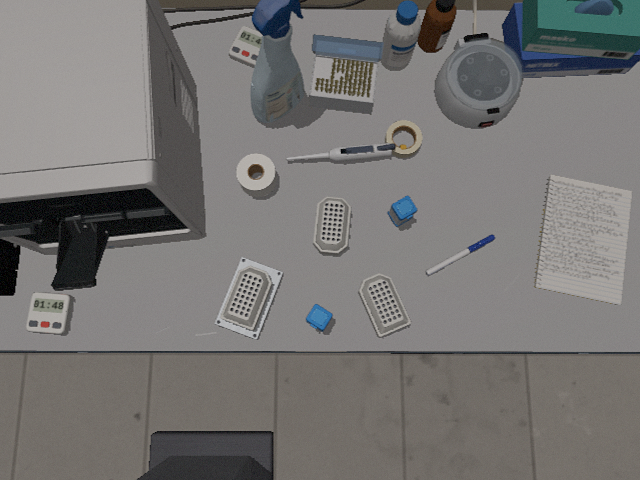

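View pics/side0.png

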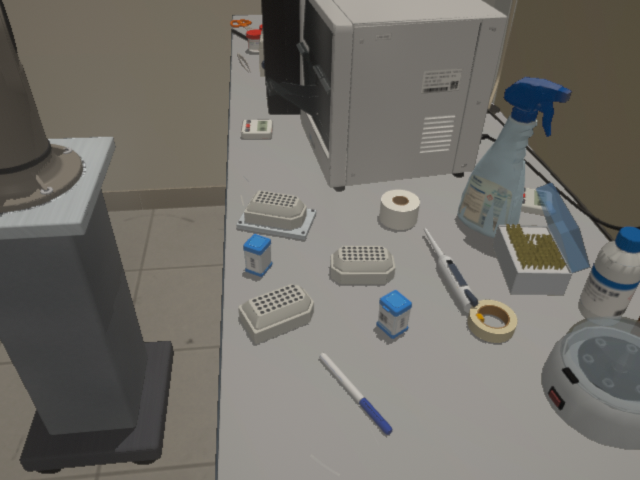

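```bash
cat > h.py <<'E'
import numpy as np, cv2
def ray(c,uv,z):
    K,E=c["camera_matrix"],c["extrinsics"]
    d=np.c_[(np.asarray(uv,float).reshape(-1,2)-K[:2,2])/[K[0,0],K[1,1]],np.ones(np.size(uv)//2)]@E[:3,:3].T
    o=E[:3,3]; return o+d*((z-o[2])/d[:,2])[:,None]
def proj(c,P):
    K,E=c["camera_matrix"],c["extrinsics"]
    p=(np.atleast_2d(P)-E[:3,3])@E[:3,:3]; q=p@K.T; return q[:,:2]/q[:,2:]
E
python3 - <<'E'
from h import *
c=dict(np.load("pics/top0.npz")); im=c["pixels"]
a=cv2.resize(im[245:350,205:425],None,fx=3.6,fy=3.6,interpolation=cv2.INTER_CUBIC)
cv2.imwrite("pics/crop1.png",a)
for n,uv,z in(("nest",(250,297),.031),("two",(385,305),.019),("four",(332,226),.019)): print(n,ray(c,uv,z).round(3))
E
```

```text
nest [[ 0.493 -0.196  0.031]]
two [[ 0.482 -0.424  0.019]]
four [[ 0.619 -0.335  0.019]]
```

View pics/crop1.png

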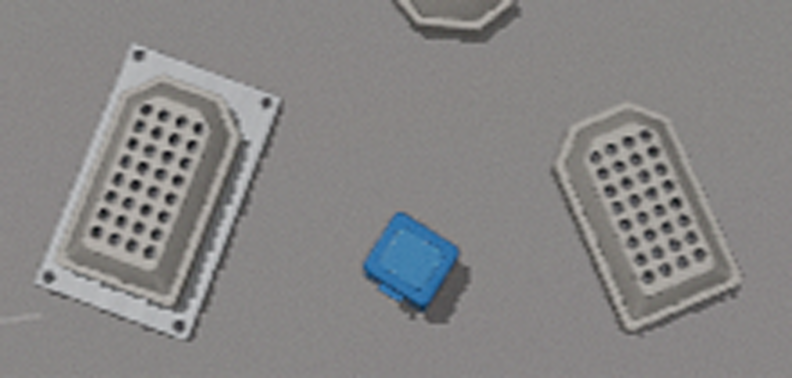

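The loose plate at right in the top image, about (385,305), has two cut corners at its upper end. The nested plate, about (250,297), is cut at the upper end too. The plate at (332,226) has all four corners cut. I'll go above the target and look from close by.

```bash
cat >> h.py <<'E'
def R(yaw): # plate yaw (deg) -> tool down, jaws along plate -y
    a=np.radians(yaw); z=np.array([np.sin(a),-np.cos(a),0]); x=np.array([0,0,-1.]); return np.c_[x,np.cross(z,x),z]
def yaw(a,b): d=np.asarray(b)-a; return np.degrees(np.arctan2(d[1],d[0]))
E
python3 - <<'E'
from h import *
from workcell import *
c=dict(np.load("pics/top0.npz"))
f=lambda p:np.array(p)/3.6+[205,245]
n=ray(c,f([(139,55),(266,103),(180,326),(48,277)]),.012)
print("nest",n.mean(0),yaw(n[3],n[0]),yaw(n[2],n[1]),np.linalg.norm(n[0]-n[3]),np.linalg.norm(n[0]-n[1]))
l=ray(c,f([(555,167),(631,332),(740,283),(668,120)]),.022)
y=(yaw(l[1],l[0])+yaw(l[2],l[3]))/2; a=np.radians(y); u=np.array([np.cos(a),np.sin(a),0])
ctr=(l[1]+l[2])/2+.05*u
print("loose",ctr,y,np.linalg.norm(l[1]-l[2]))
move_ptp([ctr[0],ctr[1],.33],R(y)); print(current_t(),current_tcp_pos())
c=capture("wrist"); cv2.imwrite("pics/w1.png",c["pixels"]); np.savez("pics/w1.npz",**c); print(c["extrinsics"].round(3).tolist())
E
```

```text
nest [ 0.49416447 -0.19236545  0.012     ] -20.335295021129273 -19.917914343390283 0.11356795628981353 0.06591669992640523
loose [ 0.48467426 -0.42072054  0.022     ] 23.331139038609933 0.05621398677539722
1.6333 [ 0.48335224 -0.42252007  0.33027165]
[[0.392, -0.874, -0.286, 0.557], [-0.92, -0.372, -0.123, -0.39], [0.002, 0.311, -0.95, 0.3], [0.0, 0.0, 0.0, 1.0]]
```

View pics/w1.png

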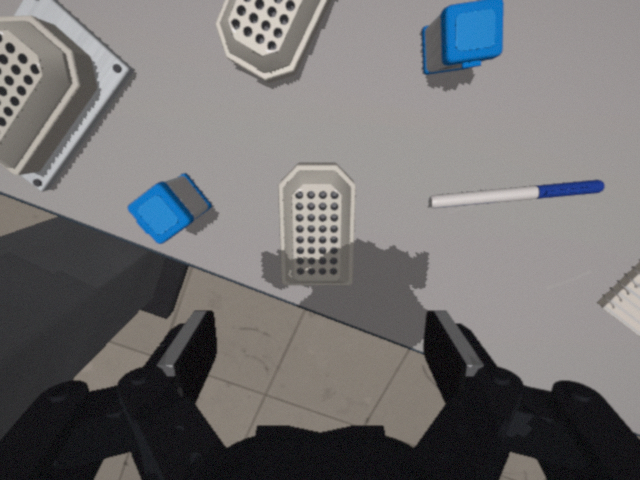

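Run:
```python
from h import *
c=dict(np.load("pics/w1.npz"))
t,bl,br,l,r=ray(c,[(319.5,163.5),(283,285),(353,285),(280,192),(355,192)],.022)
print("top mid",t,"bot mid",(bl+br)/2,"ctr",(t+(bl+br)/2)/2, "yaw",yaw((bl+br)/2,t),yaw(bl,l),yaw(br,r),"len",np.linalg.norm(t-(bl+br)/2),"w",np.linalg.norm(bl-br),np.linalg.norm(l-r))
print("nest holes: wrist",ray(c,[(117,69),(39,182)],.012))
t=dict(np.load("pics/top0.npz")); f=lambda p:np.array(p)/3.6+[205,245]
print("top",ray(t,f([(266,103),(180,326)]),.012))
```

```text
top mid [ 0.53131128 -0.40116993  0.022     ] bot mid [ 0.43815599 -0.4394921   0.022     ] ctr [ 0.48473364 -0.42033102  0.022     ] yaw 22.36126021056203 22.96328445562342 23.609330321552818 len 0.10072982438016169 w 0.05911234751777539 0.05822141520266428
nest holes: wrist [[ 0.53469797 -0.23992541  0.012     ]
 [ 0.42949901 -0.2017707   0.012     ]]
top [[ 0.53568743 -0.24268426  0.012     ]
 [ 0.42976836 -0.20430463  0.012     ]]
```

Run:
```python
from h import *
from workcell import *
t=dict(np.load("pics/top0.npz")); f=lambda p:np.array(p)/3.6+[205,245]
p=ray(t,f([(58,258),(178,304),(239,132),(122,95)]),.034); y=yaw(p[1],p[2]); y2=yaw(p[0],p[3]); a=np.radians((y+y2)/2)
print("nested plate",(p[0]+p[1])/2+.05*np.array([np.cos(a),np.sin(a),0]),y,y2, np.linalg.norm(p[0]-p[1]))
print(type(grip_depth))
ctr=[.4847,-.4205]
move_ptp([*ctr,.23],R(22.8)); print(current_tcp_pos())
move_straight([*ctr,.181],rate=.08); print(current_tcp_pos(),current_contact_force())
gripper_to(.055,40); print(current_width(),current_tcp_pos(),current_contact_force(),current_t(), grip_depth() if callable(grip_depth) else grip_depth)
c=capture("wrist"); cv2.imwrite("pics/w2.png",c["pixels"]); np.savez("pics/w2.npz",**c)
```

```text
nested plate [ 0.49666551 -0.1938946   0.034     ] -18.263002852432844 -19.4707406081339 0.059558468755808426
<class 'float'>
[ 0.48440427 -0.4213858   0.23036578]
[ 0.48483108 -0.42056465  0.18097407] [ 0.42124825 -1.02298677  0.7480185 ]
0.05874929121562322 [ 0.48499269 -0.42072142  0.18186812] [-0.12484847  0.08757241  4.42053964] 3.3 0.1547
```

View pics/w2.png

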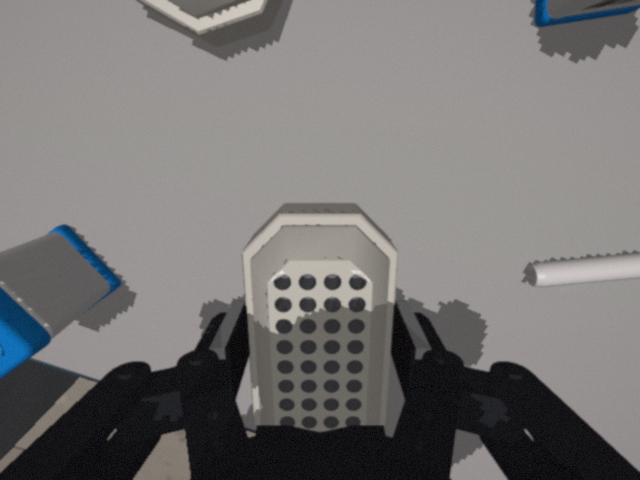

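Gripped: width is 58.7 mm and the plate sits between the pads at columns 245–395. Next I'll lift it and hover over the nest for a close look.

Run:
```python
from h import *
from workcell import *
c=dict(np.load("pics/w2.npz")); print("front rim ctr",ray(c,(320,216),.022)-[*current_tcp_pos()[:2],0])
x,y,_=current_tcp_pos()
move_straight([x,y,.33],rate=.15); print(current_width(),current_contact_force())
a=np.radians(-20); 
move_ptp([.4945-.04*np.cos(a),-.1920-.04*np.sin(a),.34],R(-20)); dwell(.2)
print(current_width(),current_tcp_pos(),current_t())
c=capture("wrist"); cv2.imwrite("pics/w3.png",c["pixels"]); np.savez("pics/w3.npz",**c)
```

```text
front rim ctr [[0.04453194 0.01947569 0.022     ]]
0.05849352919163875 [ 0.27999533 -0.12598593 -1.22673708]
0.0588861876031168 [ 0.45704861 -0.17942476  0.33982709] 5.7
```

View pics/w3.png

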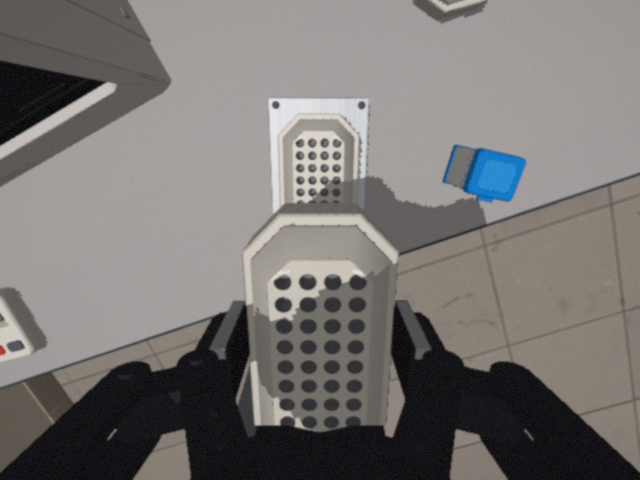

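Run:
```python
from h import *
from workcell import *
c=dict(np.load("pics/w3.npz"))
t,l,r,l2,r2=ray(c,[(319,113.5),(278.5,141),(360,141),(278,195),(361.5,195)],.034)
h=ray(c,[(276,105),(362,105)],.012)
print("w",np.linalg.norm(l-r),"yaw",yaw(l2,l),yaw(r2,r),"yaw hole",yaw(h[0],h[1])+90,np.linalg.norm(h[0]-h[1]))
a=np.radians(-20); u=np.array([np.cos(a),np.sin(a),0]);v=np.array([-u[1],u[0],0])
print("ctr rim",t-.05*u,"ctr holes",h.mean(0)-.0567*u)
m=(l+r+l2+r2)/4
for n,p in(("old",np.array([.4945,-.192,0])),("rim",t-.05*u),("side",m),("holes",h.mean(0)-.0567*u)): print(n,p@u,p@v)
```

```text
w 0.060066995325907785 yaw -22.7256686122575 -16.51404697368741 yaw hole -20.13843636748325 0.06645555318438345
ctr rim [ 0.49292994 -0.19071607  0.034     ] ctr holes [ 0.49304649 -0.19073936  0.012     ]
old 0.5303458684971601 -0.011292022316351239
rim 0.5284313628485294 -0.010622515531862768
side 0.5392762098948894 -0.010881273186055952
holes 0.5285488481599295 -0.01060453984674403
```

Run:
```python
from h import *
from workcell import *
T=[.4943,-.1913]
move_straight([*T,.275],R(-20),rate=.12); print(current_tcp_pos(),current_contact_force())
for z in (.24,.232,.226,.222,.219,.217,.2155):
    move_straight([*T,z],rate=.06); dwell(.05)
    F=current_contact_force(); print(z,current_tcp_pos().round(4),F.round(1),current_wrist_torque().round(2))
    if F[2]>12: break
print(current_t(),current_width())
c=capture("side"); cv2.imwrite("pics/s4.png",cv2.resize(c["pixels"][140:300,180:400],None,fx=3,fy=3)); np.savez("pics/s4.npz",**c)
```

```text
[ 0.49424944 -0.19133384  0.27524689] [-0.26316003 -0.05778138 -0.72518197]
0.24 [ 0.4945 -0.1914  0.2402] [ 0.4  0.1 -0.7] [-0.02  0.02 -0.06]
0.232 [ 0.4942 -0.1913  0.2318] [ 0.5 -0.4 -0.5] [-0.   -0.01 -0.03]
0.226 [ 0.4942 -0.1912  0.2258] [-0.2 -0.  -0.9] [-0.01  0.02  0.07]
0.222 [ 0.4943 -0.1913  0.2219] [-0.1 -0.6 -1.1] [-0.03  0.01  0.  ]
0.219 [ 0.4943 -0.1913  0.2189] [ 0.2  0.2 -1. ] [-0.02 -0.01  0.05]
0.217 [ 0.4943 -0.1913  0.217 ] [-0.7  0.5 -0.5] [-0.03  0.   -0.05]
0.2155 [ 0.4945 -0.1914  0.2158] [-1.   0.5  4. ] [0.02 0.15 0.06]
9.15 0.05888450367041976
```

View pics/s4.png

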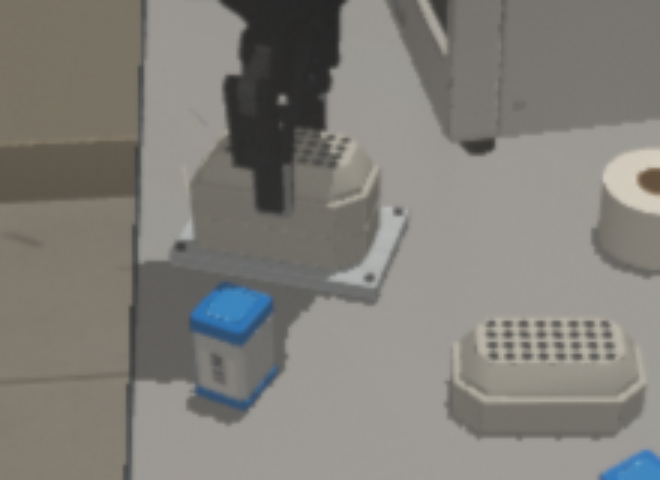

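The first contact, 4 N, came at the height expected for home, and the picture shows the skirt seated squarely with no gap. I'll release it, retreat and check.

Run:
```python
from h import *
from workcell import *
gripper_to(.085); x,y,z=current_tcp_pos()
move_straight([x,y,.36],rate=.15)
goto_joints([70.812,27.33,1.283,89.118,-.659,63.558,-4.761]); dwell(.3)
print(current_t(),current_contact_force())
a=capture("top"); b=capture("side"); np.savez("pics/t5.npz",**a); np.savez("pics/s5.npz",**b)
A=cv2.resize(a["pixels"][245:350,205:305],(400,420),interpolation=cv2.INTER_CUBIC)
B=cv2.resize(b["pixels"][160:265,220:320],(400,420),interpolation=cv2.INTER_CUBIC)
cv2.imwrite("pics/end.png",np.hstack([A,B]))
o=np.load("pics/top0.npz")["pixels"]; d=cv2.absdiff(o,a["pixels"])[190:262,305:360]; print("four-cut region diff mean",d.mean())
```

```text
13.0833 [-0.19684295 -0.16340786  0.24729687]
four-cut region diff mean 1.9264309764309764
```

View pics/end.png

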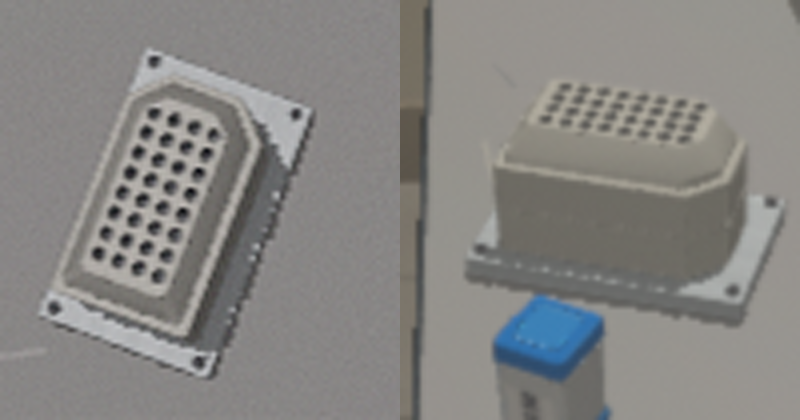

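The stacked plate sits square, level and flush, with its cut corners over those below at the upper end. One quick position check, then I'll hand in.

Run:
```python
from h import *
from workcell import *
c=dict(np.load("pics/t5.npz")); f=lambda p:np.array(p)/4+[205,245]
p=ray(c,f([(62,288),(183,338),(262,145),(130,98)]),.056); m=(yaw(p[1],p[2])+yaw(p[0],p[3]))/2; a=np.radians(m)
k=(p[0]+p[1])/2+.05*np.array([np.cos(a),np.sin(a),0])
print("stacked ctr",k,"yaw",m,"w",np.linalg.norm(p[0]-p[1]),"off",np.linalg.norm(k[:2]-[.4945,-.192]))
if np.linalg.norm(k[:2]-[.4945,-.192])<.008: finish_job(); print("done",current_t())
```

```text
stacked ctr [ 0.49493357 -0.19408324  0.056     ] yaw -19.3294623600721 w 0.05325573944667207 off 0.0021278787903348177
the job is handed in; nothing more can be done
the job is handed in; nothing more can be done
```

The plate with two cut corners is stacked on the nested plate with its cut corners at the same end. The arm is clear and the job is handed in. The robot clock read 13.1 s at my last check, against the 32 s limit. No verdict was reported.

- **Seating:** first contact, about 4 N, came at tool height 0.216 m, the height I had worked out for the skirt being fully home. After release, the last top and side pictures show the plate level and flush, with no visible gap.
- **Position:** its centre measured about 2 mm from the nest centre in plan, and its yaw was -19.3° against about -20° for the nest.
- **Four-cut plate:** nothing came near it, and its part of the top picture barely changed. I did not measure its position again.
- **Measurements that disagreed:**
  - The top and wrist cameras put the nest 2–3 mm apart in y.
  - In the last top picture the stacked plate's skirt measured 53 mm wide instead of 60 mm, because I picked the corners roughly by eye. The position figures are therefore good to only a few millimetres, still within the 10 mm limit.

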